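# Sweep the brass fittings off the tooling slab into the parts tray

### The job

Clear the stone tooling slab: with the fingertips, sweep the three loose brass fittings (stud, O-ring and buckle) over the slab's edge so that all three drop into the low open parts tray standing against its side. Only push them along the stone, without picking up, pinching or pressing hard on any of them. Leave the steel setting anvil on the slab, the jar and the steel rule where they are.

Things in the scene. Friction and masses are not known exactly. Their poses are not given: they have to be found in the camera images.
- slab: Heavy pale veined stone tooling slab, fixed, 300 x 300 mm, its flat top 45 mm above the bench (world z = 0.045), no rim. Origin under its centre at bench height; its own x and y axes run along its edges, so the left and right edges are at its own y = +150 and -150 mm. Turned up to 0.15 rad about the vertical.
- tray: Low open grey sheet-metal parts tray, fixed, 260 mm (own x) x 120 mm (own y) x 36 mm high, walls and floor 3 mm. It stands parallel to the slab with its long side 2 mm from the slab's left (+y) or right (-y) edge, its rim 9 mm below the slab's top; its middle is within 15 mm of the middle of that edge. Origin under its centre at bench height.
- concho: Solid brass stud: round button 34 mm across with a domed top, 10 mm high (its side is upright for the lower 5 mm), about 45 g, lying flat on the slab. Origin at the centre of its underside.
- oring: Heavy brass O-ring of round bar, 40 mm across outside, 26 mm inside, 7 mm thick, about 34 g, lying flat on the slab. Origin at the centre of the ring, at its underside.
- buckle: Brass belt buckle lying flat on the slab: rectangular frame 44 mm (own x) x 40 mm (own y), 7 mm thick, bars 6 mm wide, with a thin prong along own x over the middle whose top is 9 mm above the slab; about 50 g; turned up to 0.5 rad from the slab. Origin at its centre, at its underside.
- anvil: Bystander: round steel rivet-setting anvil, 40 mm across, 22 mm high, about 210 g, standing loose near the middle of the slab between the fittings. Origin at the centre of its underside.
- jar: Bystander: amber glass jar with black cap, 48 mm across, 62 mm high, on the bench beyond the slab. Origin at the centre of its underside.
- rule: Bystander: flat steel rule 30 mm (own x) x 300 mm (own y) x 4 mm lying on the bench beyond the slab. Origin at the centre of its underside.
- toolblock: Bystander: wooden block 200 mm (own x) x 56 mm (own y) x 48 mm, fixed, with a row of eight steel stamping tools standing in it, tops up to 115 mm above the bench. It stands beside the slab on the side opposite the tray, its near face 34 mm from the slab's edge. Origin under its centre at bench height.

How it is judged:
By the outcome, as a careful person would: the job done as asked, in the order asked, and still so for the second after the job is handed in, with the robot touching nothing.
It also fails if it takes over 64 s, if anything falls off the work surface, if the arm or the gripper's body presses on something with over 40 N, if the wrist force passes 120 N, or if a joint passes its speed limit or range.

### The arm

A 6-joint arm with a two-finger parallel gripper is mounted at the origin on the work surface. World frame = base frame: x ahead of the robot, y to its left, z up, the work surface at z = 0. Lengths are in mm, angles in rad, forces in N, time in s.
With the tool pointing down it reaches from about 275 to 1000 mm from the base axis. Payload 8.4 kg.
Tool frame: the origin (TCP) lies at the very end of the fingers, on their centre line; the grasp point (between the pads) lies 19 mm behind it (r.tcp_to_grasp is the distance from the TCP to the grasp point, in mm); z points along the fingers, y is the line along which they close (so a half turn about z gives the same grasp; the last joint's range is limited). The gripper opens to 85 mm and grips with 20 to 120 N. Pads are 22 mm wide; open, the fingers measure 114 mm over their backs; the gripper's body (76 mm by 85 mm) begins 54 mm behind the grasp point. The pads swing forward as they close: fully open they stand 13 mm farther back than shut.
Start: joints at [1.238, 0.353, 1.633, -0, 1.155, -0.002], TCP at [202.998, 591.117, 231.281] pointing down, gripper open.
Joint ranges: [-2.63, 2.63], [-0.92, 2.1], [0.06, 2.66], [-1.3, 4.44], [0, 2.69], [-3.02, 3.02]. Speed limits (rad/s): [2.22, 2.22, 2.79, 3.14, 3.14, 3.14].

### API

Orientations are given as [roll, pitch, yaw] about the fixed x, y, z axes, in that order (R = Rz(yaw) Ry(pitch) Rx(roll)).
In Python, from rig import r gives the robot as it stands. The module is installed in compiled form; this text tells all that it offers.
- The arm moves only by the tool play_rows, never from a script. Its argument "rows" is a list of rows, each an object with "dp": the shift along the tool's x, y, z in units of 40 mm (1.0 is 40 mm), a list of three; "turn": the turn, a rotation vector about the tool's x, y, z in units of 6 degrees (1.0 is 6 degrees), a list of three; "fingers": the closure, from 0 (fully open) to 1 (shut). In form: [{"dp": [tx, ty, tz], "turn": [wx, wy, wz], "fingers": fingers}, ...]. A call has 1 to 5 rows; each row shifts and turns the commanded pose from where the row before left it, along the tool's axes as they then stand; what a row does not reach is not made up. A row lasts 1/12 s, in which the tool goes at most 41.7 mm and 7.16 degrees, less where a joint would pass 70% of its speed; a pose out of reach is approached as far as the arm can. A call is refused whole if a number of a shift passes 1 or a number of a turn 1, either way. A call with a gripper value outside its range is refused whole. The fingers move at their own pace and stop on an object; "force" is the grip in N (left out, the last holds). Time passes only in rows, so rows that do not move let the fingers close. It gives the time, the measured TCP pose, the force, the opening and the grip force at its end, in the units of the state.
- r.sense(): the state, without advancing time (a new reading comes with each control period).
- r.grab_frame(name): name is "scene" or "top" or "wrist"; returns a dict with "pixels" (420x560x3 uint8, red, green, blue), "fx", "fy", "cx", "cy" (pixels), "pose" (4x4, takes a point from camera to world coordinates). Camera axes: x right, y down, z forward; pixel columns grow to the right and rows downward; lengths in mm; the calibration is good to about 2 mm. A picture is of the moment at which its call begins. There is no depth.
- r.sign_off(): hands the job in; it is judged then, once.
The state is a dict: "clock": time; "qpos": joint angles; "qvel": joint speeds; "joint_efforts": joint torques, N m; "eef_pos": TCP position; "tcp_rot": TCP orientation; "contact_force": force on the tool from outside, world axes, zero at the start; "wrist_torque": the same for the moment, N m; "opening": opening from 0.0 (shut) to 1.0 (fully open); "grasp_force": force on a finger pad.
Only numpy, scipy, OpenCV 4.12 (cv2) and the standard library are available. Lean on these libraries where they do the work, as an engineer would, in place of code of your own. Each camera call takes 0.05 s, during which the arm holds its last target. There are 200 camera calls.

## Working session

There is one attempt and no reset: what is moved stays moved. The work goes in short steps, Python scripts to look and compute and a tool call to move; the robot and the scene stay as the last step left them, time stands still between calls to the robot, and variables do not carry over. Pictures are saved under pics/ and viewed, at most 10 in all, crops included, and the job is handed in when it is done.

Besides the shell and the picture viewer there is one more tool, called after "Call:" by a JSON object that holds its "method" and its "body", one argument or row to a line. play_rows: Moves the arm, as the interface text tells. Its arguments: {"type":"object","properties":{"rows":{"type":"array"},"force":{"type":"number"}},"required":["rows"]}

```bash
mkdir -p pics; python3 - <<'E'
from rig import r
import cv2
s=r.sense();print(s['clock'],s['eef_pos'],s['tcp_rot'],s['opening'])
for n in("top","scene"):
    f=r.grab_frame(n);cv2.imwrite(f'pics/{n}0.png',f['pixels'][:,:,::-1]);print(n,f['fx'],f['cx'],f['cy'],f['pose'].round(3).tolist())
E
```

```text
0.0 [202.85408518 590.67759445 230.57373489] [-3.14024009e+00 -1.07815029e-05  2.81078534e+00] 0.9988819974925419
top 508.1041783433225 281.9266415832496 208.59411211268556 [[-0.025, -0.981, 0.193, 453.546], [-1.0, 0.023, -0.012, 16.241], [0.008, -0.194, -0.981, 885.933], [0.0, 0.0, 0.0, 1.0]]
scene 535.1580310686696 280.70111268779726 214.11156350711772 [[-0.203, 0.781, -0.591, 1214.852], [0.979, 0.155, -0.131, 130.388], [-0.01, -0.605, -0.796, 847.228], [0.0, 0.0, 0.0, 1.0]]
```

View pics/top0.png

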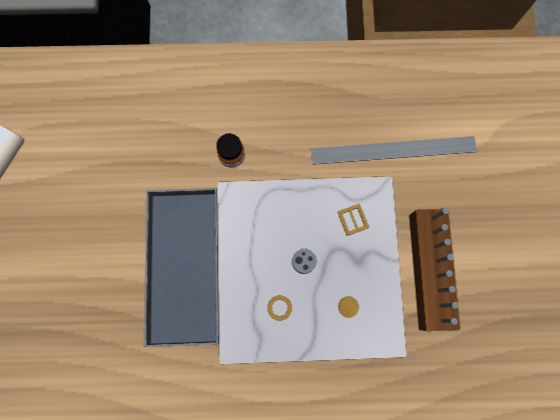

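View pics/scene0.png

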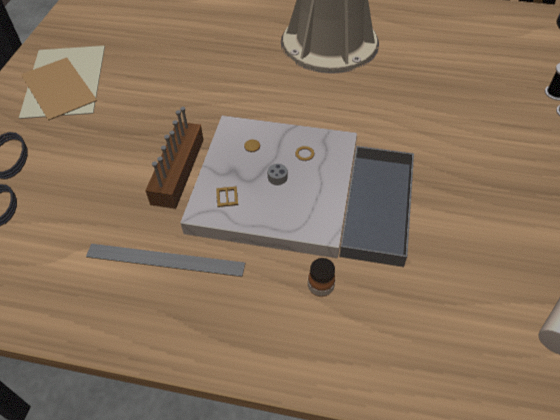

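The top view shows the tray left of the slab (cols 147–217), the slab at cols 218–405, the buckle at (353,220), the stud at (348,307), the ring at (280,308) and the anvil at (304,261). The toolblock is on the right, and the scene view agrees.

```bash
cat >h.py <<'E'
import numpy as np,cv2
from rig import r
def ray(f,uv,z):
    P=f['pose'];d=P[:3,:3]@np.array([(uv[0]-f['cx'])/f['fx'],(uv[1]-f['cy'])/f['fy'],1.])
    o=P[:3,3];return (o+d*(z-o[2])/d[2])
def blobs(mask,amin):
    n,l,st,c=cv2.connectedComponentsWithStats(mask.astype(np.uint8));return [(i,st[i],c[i],l) for i in range(1,n) if st[i][4]>amin]
def brass(f):
    h=cv2.cvtColor(f['pixels'],cv2.COLOR_RGB2HSV);return (h[...,1]>140)&(h[...,0]>14)&(h[...,0]<28)&(h[...,2]>80)
def slab(f):
    p=f['pixels'].astype(int);m=(p.min(2)>110)&(p.max(2)-p.min(2)<40)
    b=max(blobs(m,1000),key=lambda b:b[1][4] if b[1][0]>20 else 0)
    return cv2.findContours((b[3]==b[0]).astype(np.uint8),cv2.RETR_EXTERNAL,cv2.CHAIN_APPROX_NONE)[0][0]
E
python3 - <<'E'
from h import *
for n in("top","scene"):
    f=r.grab_frame(n);c=slab(f);R=cv2.minAreaRect(np.array([ray(f,p[0],45)[:2] for p in c],np.float32))
    print(n,'slab',R)
    m=np.zeros((420,560),np.uint8);cv2.drawContours(m,[cv2.convexHull(c)],-1,1,-1)
    for i,st,ce,l in blobs(brass(f)&(m>0),40):
        pts=np.array([ray(f,q[::-1],48)[:2] for q in np.argwhere(l==i)],np.float32)
        print(' brass',st.tolist(),[np.round(v,2) for v in cv2.minAreaRect(pts)])
    g=(f['pixels'].max(2)<125)&(m>0)&~brass(f)
    for i,st,ce,l in blobs(cv2.morphologyEx(g.astype(np.uint8),cv2.MORPH_CLOSE,np.ones((5,5))),150): print(' dark',st.tolist(),ray(f,ce,14).round(1))
print([np.round(v,1) for v in [ray(r.grab_frame('top'),u,36) for u in((147,190),(147,346),(217,190))]])
E
```

```text
top slab ((521.133544921875, -34.0711669921875), (298.4593505859375, 303.2399597167969), 0.6070334315299988)
 brass [338, 205, 30, 30, 248] [array([ 597.63, -112.69]), array([42.43, 38.17]), np.float64(18.51)]
 brass [268, 296, 23, 24, 207] [array([455.8 ,  14.48]), array([35.64, 36.55]), np.float64(88.55)]
 brass [339, 297, 19, 20, 305] [array([454.55, -97.38]), array([29.24, 30.47]), np.float64(87.31)]
 dark [215, 193, 4, 151, 277] [533.9 119.2  14. ]
 dark [292, 252, 24, 22, 261] [530.3 -27.5  14. ]
scene slab ((524.33740234375, -35.03160095214844), (300.2203674316406, 298.53131103515625), 0.5408995747566223)
 brass [245, 140, 14, 11, 54] [array([456.05, -97.27]), array([29.19, 27.08]), np.float64(13.17)]
 dark [263, 164, 25, 22, 389] [495.3 -36.   14. ]
[array([659.1, 235.9,  36. ]), array([400.1, 229.1,  36. ]), array([656.3, 116. ,  36. ])]
```

Call:
{"method": "play_rows", "body": {
  "rows": [
    {"dp":[0,0,0],"turn":[0,0,0.987],"fingers":0.72},
    {"dp":[0,0,0],"turn":[0,0,0.987],"fingers":0.72},
    {"dp":[0,0,0],"turn":[0,0,0.987],"fingers":0.72},
    {"dp":[0,0,0],"turn":[0,0,0.987],"fingers":0.72},
    {"dp":[0,0,0],"turn":[0,0,0.987],"fingers":0.72}
  ],
  "force": 20
}}

```text
clock: 0.77
eef_pos: [203.0, 591.1, 231.2]
tcp_rot: [-3.142, 0.0, 2.289]
contact_force: [0.1, 0.0, -0.1]
opening: 0.302
grasp_force: 0.0
```

Call:
{"method": "play_rows", "body": {
  "rows": [
    {"dp":[0,0,0],"turn":[0,0,0.987],"fingers":0.72},
    {"dp":[0,0,0],"turn":[0,0,0.987],"fingers":0.72},
    {"dp":[0,0,0],"turn":[0,0,0.987],"fingers":0.72},
    {"dp":[0,0,0],"turn":[0,0,0.987],"fingers":0.72},
    {"dp":[0,0,0],"turn":[0,0,0.987],"fingers":0.72}
  ]
}}

```text
clock: 1.18
eef_pos: [203.0, 591.1, 231.2]
tcp_rot: [-3.142, 0.0, 1.772]
contact_force: [0.3, -1.0, 1.3]
opening: 0.284
grasp_force: 0.0
```

Call:
{"method": "play_rows", "body": {
  "rows": [
    {"dp":[0,0,0],"turn":[0,0,0.987],"fingers":0.72},
    {"dp":[0,0,0],"turn":[0,0,0.987],"fingers":0.72},
    {"dp":[0,0,0],"turn":[0,0,0],"fingers":0.72}
  ]
}}

```text
clock: 1.43
eef_pos: [203.0, 591.1, 231.2]
tcp_rot: [-3.142, 0.0, 1.566]
contact_force: [0.9, 0.3, 0.1]
opening: 0.282
grasp_force: 0.0
```

Call:
{"method": "play_rows", "body": {
  "rows": [
    {"dp":[-0.4,0.16,0],"turn":[0,0,0],"fingers":0.72},
    {"dp":[-0.8,0.32,0],"turn":[0,0,0],"fingers":0.72},
    {"dp":[-0.8,0.32,0],"turn":[0,0,0],"fingers":0.72},
    {"dp":[-0.8,0.32,0],"turn":[0,0,0],"fingers":0.72},
    {"dp":[-0.8,0.32,0],"turn":[0,0,0],"fingers":0.72}
  ]
}}

```text
clock: 1.85
eef_pos: [260.7, 445.6, 231.2]
tcp_rot: [3.142, 0.0, 1.575]
contact_force: [-0.5, 0.3, 0.2]
opening: 0.276
grasp_force: 0.0
```

Call:
{"method": "play_rows", "body": {
  "rows": [
    {"dp":[-0.8,0.32,0],"turn":[0,0,0],"fingers":0.72},
    {"dp":[-0.8,0.32,0],"turn":[0,0,0],"fingers":0.72},
    {"dp":[-0.8,0.32,0],"turn":[0,0,0],"fingers":0.72},
    {"dp":[-0.8,0.32,0],"turn":[0,0,0],"fingers":0.72},
    {"dp":[-0.8,0.32,0],"turn":[0,0,0],"fingers":0.72}
  ]
}}

```text
clock: 2.27
eef_pos: [324.8, 285.6, 231.5]
tcp_rot: [3.141, -0.0, 1.575]
contact_force: [0.3, 0.1, -0.4]
opening: 0.277
grasp_force: 0.0
```

Call:
{"method": "play_rows", "body": {
  "rows": [
    {"dp":[-0.8,0.32,0],"turn":[0,0,0],"fingers":0.72},
    {"dp":[-0.8,0.32,0],"turn":[0,0,0],"fingers":0.72},
    {"dp":[-0.8,0.32,0],"turn":[0,0,0],"fingers":0.72},
    {"dp":[-0.8,0.32,0],"turn":[0,0,0],"fingers":0.72},
    {"dp":[-0.8,0.32,0],"turn":[0,0,0],"fingers":0.72}
  ]
}}

```text
clock: 2.68
eef_pos: [388.8, 125.5, 231.6]
tcp_rot: [3.141, -0.0, 1.575]
contact_force: [0.4, 0.3, -0.2]
opening: 0.28
grasp_force: 0.0
```

Call:
{"method": "play_rows", "body": {
  "rows": [
    {"dp":[-0.8,0.32,0.5],"turn":[0,0,0],"fingers":0.72},
    {"dp":[-0.8,0.32,0.5],"turn":[0,0,0],"fingers":0.72},
    {"dp":[-0.8,0.32,0.5],"turn":[0,0,0],"fingers":0.72},
    {"dp":[-0.8,0.32,0.5],"turn":[0,0,0],"fingers":0.72},
    {"dp":[0,0,0],"turn":[0,0,0],"fingers":0.72}
  ]
}}

```text
clock: 3.1
eef_pos: [439.8, -5.2, 148.6]
tcp_rot: [-3.139, 0.001, 1.571]
contact_force: [-0.4, 0.8, -0.4]
opening: 0.282
grasp_force: 0.0
```

```bash
python3 - <<'E'
from h import *
print(r.sense()['eef_pos'],r.sense()['tcp_rot'])
f=r.grab_frame('wrist');cv2.imwrite('pics/w1.png',f['pixels'][:,:,::-1]);print(f['fx'],f['cx'],f['cy'],f['pose'].round(2).tolist())
for i,st,ce,l in blobs(brass(f),100):
        pts=np.array([ray(f,q[::-1],48)[:2] for q in np.argwhere(l==i)],np.float32)
        print(' brass',st.tolist(),[np.round(v,2) for v in cv2.minAreaRect(pts)])
E
```

```text
[439.81451006  -5.23402323 148.59496341] [-3.13912191e+00  1.31939723e-03  1.57129056e+00]
319.1890180038689 278.93336252258666 206.07505403398707 [[1.0, 0.0, -0.0, 440.26], [0.0, -0.96, -0.29, 67.71], [-0.0, 0.29, -0.96, 290.28], [0.0, 0.0, 0.0, 1.0]]
```

View pics/w1.png

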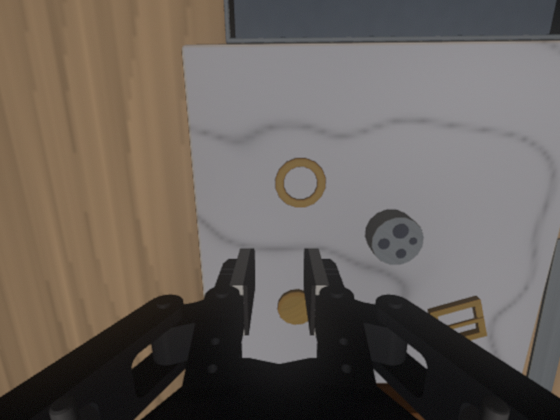

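The wrist view shows the ring at (300,182), the stud at (295,307) between the fingertips, the anvil at (401,240), the buckle at (458,320) and the slab's tray edge at row 43.

```bash
python3 - <<'E'
from h import *
f=r.grab_frame('wrist')
for n,u,z in(('ring',(300.5,182.5),48.5),('stud',(294.5,307),50),('anviltop',(401,240),67),('buckle',(458,320),50),('edgeL',(184,45),45),('edgeR',(540,42),45),('trayL',(228,41),36)):print(n,ray(f,u,z).round(1))
E
```

```text
ring [455.8  15.5  48.5]
stud [452.7 -95.2  50. ]
anviltop [531.6 -24.8  67. ]
buckle [ 597.2 -108.1   50. ]
edgeL [372.5 113.1  45. ]
edgeR [620.9 114.9  45. ]
trayL [402.1 117.3  36. ]
```

Call:
{"method": "play_rows", "body": {
  "rows": [
    {"dp":[-0.67,0.4,0.2],"turn":[0,0,0],"fingers":0.72},
    {"dp":[0,0,0.7],"turn":[0,0,0],"fingers":0.72},
    {"dp":[0,0,0.7],"turn":[0,0,0],"fingers":0.72},
    {"dp":[0,0,0.6],"turn":[0,0,0],"fingers":0.72},
    {"dp":[0,0,0],"turn":[0,0,0],"fingers":0.72}
  ]
}}

```text
clock: 3.62
eef_pos: [453.2, -26.5, 60.8]
tcp_rot: [-3.137, -0.001, 1.573]
contact_force: [-1.2, 0.2, -0.1]
opening: 0.283
grasp_force: 0.0
```

Call:
{"method": "play_rows", "body": {
  "rows": [
    {"dp":[0,0,0.1],"turn":[0,0,0],"fingers":0.72},
    {"dp":[0,0,0.1],"turn":[0,0,0],"fingers":0.72},
    {"dp":[0,0,0.05],"turn":[0,0,0],"fingers":0.72},
    {"dp":[0,0,0],"turn":[0,0,0],"fingers":0.72}
  ]
}}

```text
clock: 3.95
eef_pos: [456.3, -27.5, 54.2]
tcp_rot: [3.14, 0.0, 1.571]
contact_force: [0.4, -0.2, 0.5]
opening: 0.279
grasp_force: 0.0
```

```bash
python3 - <<'E'
from h import *
s=r.sense();print(s['eef_pos'],s['contact_force'])
f=r.grab_frame('wrist');cv2.imwrite('pics/w2.png',f['pixels'][:,:,::-1])
E
```

```text
[456.30451985 -27.49168222  54.16295412] [ 0.42426349 -0.22087734  0.50936675]
```

View pics/w2.png

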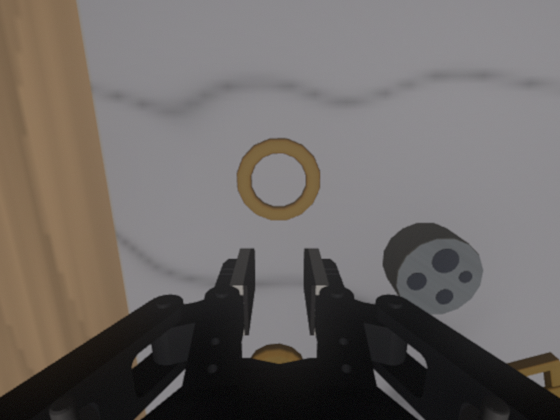

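The ring is centred between the fingertips at col 279, with a clear gap ahead of them. I'll lower the tips towards the stone.

Call:
{"method": "play_rows", "body": {
  "rows": [
    {"dp":[0,0,0.05],"turn":[0,0,0],"fingers":0.72},
    {"dp":[0,0,0.05],"turn":[0,0,0],"fingers":0.72},
    {"dp":[0,0,0.05],"turn":[0,0,0],"fingers":0.72},
    {"dp":[0,0,0],"turn":[0,0,0],"fingers":0.72},
    {"dp":[0,0,0],"turn":[0,0,0],"fingers":0.72}
  ]
}}

```text
clock: 4.42
eef_pos: [455.5, -27.8, 47.2]
tcp_rot: [-3.141, -0.0, 1.57]
contact_force: [-0.2, -0.1, -0.5]
opening: 0.284
grasp_force: 0.0
```

Call:
{"method": "play_rows", "body": {
  "rows": [
    {"dp":[0,0,0.025],"turn":[0,0,0],"fingers":0.72},
    {"dp":[0,0,0],"turn":[0,0,0],"fingers":0.72}
  ]
}}

```text
clock: 4.58
eef_pos: [455.6, -27.8, 46.2]
tcp_rot: [-3.141, -0.0, 1.57]
contact_force: [-0.2, 0.1, -0.6]
opening: 0.277
grasp_force: 0.0
```

Call:
{"method": "play_rows", "body": {
  "rows": [
    {"dp":[0,0,0.025],"turn":[0,0,0],"fingers":0.72},
    {"dp":[0,0,0],"turn":[0,0,0],"fingers":0.72}
  ]
}}

```text
clock: 4.75
eef_pos: [455.6, -27.7, 45.2]
tcp_rot: [-3.142, -0.0, 1.57]
contact_force: [0.4, -0.1, 0.4]
opening: 0.281
grasp_force: 0.0
```

Call:
{"method": "play_rows", "body": {
  "rows": [
    {"dp":[0,0,0.025],"turn":[0,0,0],"fingers":0.72},
    {"dp":[0,0,0],"turn":[0,0,0],"fingers":0.72}
  ]
}}

```text
clock: 4.92
eef_pos: [455.6, -27.8, 44.9]
tcp_rot: [-3.141, 0.0, 1.571]
contact_force: [-3.8, 0.0, 13.7]
opening: 0.282
grasp_force: 6.8
```

Call:
{"method": "play_rows", "body": {
  "rows": [
    {"dp":[0,0,0.025],"turn":[0,0,0],"fingers":0.72},
    {"dp":[0,0,0],"turn":[0,0,0],"fingers":0.72}
  ]
}}

```text
clock: 5.08
eef_pos: [455.7, -27.8, 44.9]
tcp_rot: [3.142, 0.0, 1.57]
contact_force: [-9.0, 0.3, 32.5]
opening: 0.279
grasp_force: 15.6
```

Call:
{"method": "play_rows", "body": {
  "rows": [
    {"dp":[0,0,-0.085],"turn":[0,0,0],"fingers":0.72},
    {"dp":[0.1,0,0],"turn":[0,0,0],"fingers":0.72},
    {"dp":[0.15,0,0],"turn":[0,0,0],"fingers":0.72},
    {"dp":[0.2,0,0],"turn":[0,0,0],"fingers":0.72},
    {"dp":[0.2,0,0],"turn":[0,0,0],"fingers":0.72}
  ]
}}

```text
clock: 5.5
eef_pos: [455.4, -1.0, 46.4]
tcp_rot: [-3.141, 0.0, 1.57]
contact_force: [0.3, -1.0, 0.4]
opening: 0.28
grasp_force: 0.4
```

Call:
{"method": "play_rows", "body": {
  "rows": [
    {"dp":[0.2,0,0],"turn":[0,0,0],"fingers":0.72},
    {"dp":[0.2,0,0],"turn":[0,0,0],"fingers":0.72},
    {"dp":[0.2,0,0],"turn":[0,0,0],"fingers":0.72},
    {"dp":[0.2,0,0],"turn":[0,0,0],"fingers":0.72},
    {"dp":[0.2,0,0],"turn":[0,0,0],"fingers":0.72}
  ]
}}

```text
clock: 5.92
eef_pos: [455.5, 39.2, 46.6]
tcp_rot: [-3.141, -0.0, 1.571]
contact_force: [0.3, 0.0, 0.1]
opening: 0.278
grasp_force: 0.2
```

```bash
python3 - <<'E'
from h import *
s=r.sense();print(s['eef_pos'],s['contact_force'])
f=r.grab_frame('wrist');cv2.imwrite('pics/w3.png',f['pixels'][:,:,::-1])
E
```

```text
[455.54530078  39.20701025  46.61651227] [0.33484559 0.02295617 0.13136616]
```

View pics/w3.png

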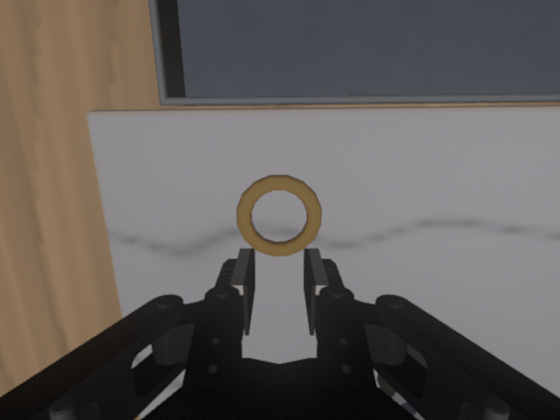

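The ring sits at (279,215) against both fingertips and moves straight towards the tray at rows <105. I'll keep pushing.

Call:
{"method": "play_rows", "body": {
  "rows": [
    {"dp":[0.2,0,0],"turn":[0,0,0],"fingers":0.72},
    {"dp":[0.2,0,0],"turn":[0,0,0],"fingers":0.72},
    {"dp":[0.2,0,0],"turn":[0,0,0],"fingers":0.72},
    {"dp":[0.2,0,0],"turn":[0,0,0],"fingers":0.72},
    {"dp":[0.2,0,0],"turn":[0,0,0],"fingers":0.72}
  ]
}}

```text
clock: 6.38
eef_pos: [455.6, 79.0, 46.7]
tcp_rot: [-3.142, 0.0, 1.57]
contact_force: [-0.2, 0.8, 0.2]
opening: 0.278
grasp_force: 0.2
```

Call:
{"method": "play_rows", "body": {
  "rows": [
    {"dp":[0.2,0,0],"turn":[0,0,0],"fingers":0.72},
    {"dp":[0.2,0,0],"turn":[0,0,0],"fingers":0.72},
    {"dp":[0.2,0,0],"turn":[0,0,0],"fingers":0.72},
    {"dp":[0.2,0,0],"turn":[0,0,0],"fingers":0.72},
    {"dp":[0.2,0,0],"turn":[0,0,0],"fingers":0.72}
  ]
}}

```text
clock: 6.8
eef_pos: [455.6, 119.1, 46.7]
tcp_rot: [-3.142, -0.0, 1.571]
contact_force: [0.4, 0.8, -0.3]
opening: 0.283
grasp_force: 0.0
```

Call:
{"method": "play_rows", "body": {
  "rows": [
    {"dp":[0.2,0,0],"turn":[0,0,0],"fingers":0.72},
    {"dp":[0,0,0],"turn":[0,0,0],"fingers":0.72},
    {"dp":[0,0,-0.5],"turn":[0,0,0],"fingers":0.72},
    {"dp":[0,0,-0.7],"turn":[0,0,0],"fingers":0.72},
    {"dp":[0,0,-0.3],"turn":[0,0,0],"fingers":0.72}
  ]
}}

```text
clock: 7.22
eef_pos: [456.4, 126.5, 108.7]
tcp_rot: [3.14, -0.0, 1.571]
contact_force: [1.0, 0.3, 0.9]
opening: 0.277
grasp_force: 0.0
```

```bash
python3 - <<'E'
from h import *
s=r.sense();print(s['eef_pos'],s['contact_force'])
f=r.grab_frame('wrist');cv2.imwrite('pics/w4.png',f['pixels'][:,:,::-1])
E
```

```text
[456.42161412 126.46597108 108.74545865] [0.98523367 0.25725983 0.93272671]
```

View pics/w4.png

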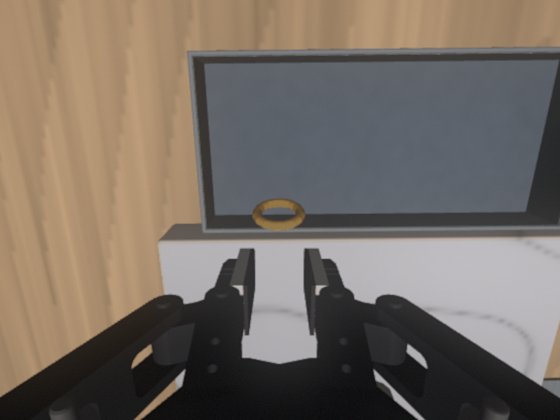

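The ring is in the tray at (278,214). Next is the stud, and I'll veer to +x near the edge so it doesn't land on the ring.

Call:
{"method": "play_rows", "body": {
  "rows": [
    {"dp":[-0.7,-0.07,0],"turn":[0,0,0],"fingers":0.72},
    {"dp":[-0.85,0,0],"turn":[0,0,0],"fingers":0.72},
    {"dp":[-0.85,0,0],"turn":[0,0,0],"fingers":0.72},
    {"dp":[-0.85,0,0],"turn":[0,0,0],"fingers":0.72},
    {"dp":[-0.85,0,0],"turn":[0,0,0],"fingers":0.72}
  ]
}}

```text
clock: 7.68
eef_pos: [452.3, -39.2, 106.4]
tcp_rot: [-3.141, 0.0, 1.571]
contact_force: [0.1, -0.1, 0.5]
opening: 0.283
grasp_force: 0.0
```

Call:
{"method": "play_rows", "body": {
  "rows": [
    {"dp":[-0.85,0,0],"turn":[0,0,0],"fingers":0.72},
    {"dp":[-0.85,0,0],"turn":[0,0,0],"fingers":0.72},
    {"dp":[-0.7,0,0],"turn":[0,0,0],"fingers":0.72},
    {"dp":[0,0,0],"turn":[0,0,0],"fingers":0.72},
    {"dp":[0,0,0],"turn":[0,0,0],"fingers":0.72}
  ]
}}

```text
clock: 8.1
eef_pos: [452.4, -134.9, 106.3]
tcp_rot: [-3.141, -0.0, 1.567]
contact_force: [0.2, 1.2, -0.9]
opening: 0.286
grasp_force: 0.0
```

```bash
python3 - <<'E'
from h import *
s=r.sense();print(s['eef_pos'],s['contact_force'])
f=r.grab_frame('wrist');cv2.imwrite('pics/w5.png',f['pixels'][:,:,::-1])
E
```

```text
[ 452.37844015 -134.94831804  106.27595613] [ 0.21068016  1.15544924 -0.86050519]
```

View pics/w5.png

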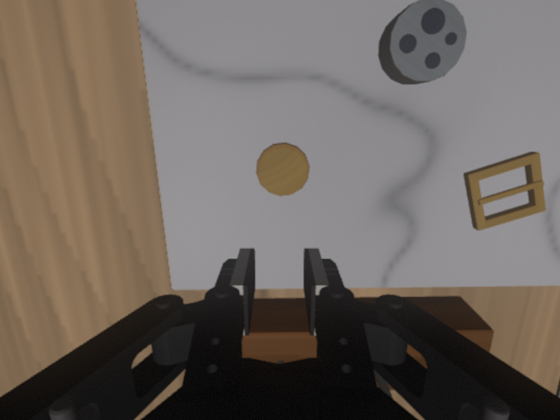

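The stud is at (283,169), about 2 mm to the right of the finger centre line. The path ahead is clear, so I'll lower and sweep.

Call:
{"method": "play_rows", "body": {
  "rows": [
    {"dp":[0,0.05,0.6],"turn":[0,0,0],"fingers":0.72},
    {"dp":[0,0,0.6],"turn":[0,0,0],"fingers":0.72},
    {"dp":[0,0,0.2],"turn":[0,0,0],"fingers":0.72},
    {"dp":[0,0,0.09],"turn":[0,0,0],"fingers":0.72},
    {"dp":[0,0,0],"turn":[0,0,0],"fingers":0.72}
  ]
}}

```text
clock: 8.57
eef_pos: [454.2, -132.8, 46.6]
tcp_rot: [-3.14, -0.001, 1.572]
contact_force: [-0.1, -0.1, 0.3]
opening: 0.28
grasp_force: 0.0
```

Call:
{"method": "play_rows", "body": {
  "rows": [
    {"dp":[0,0,0],"turn":[0,0,0],"fingers":0.72},
    {"dp":[0.1,0,0],"turn":[0,0,0],"fingers":0.72},
    {"dp":[0.1,0,0],"turn":[0,0,0],"fingers":0.72},
    {"dp":[0.15,0,0],"turn":[0,0,0],"fingers":0.72},
    {"dp":[0.2,0,0],"turn":[0,0,0],"fingers":0.72}
  ]
}}

```text
clock: 8.98
eef_pos: [455.2, -111.4, 47.6]
tcp_rot: [3.141, 0.0, 1.57]
contact_force: [-0.3, -0.3, 0.3]
opening: 0.281
grasp_force: 0.5
```

Call:
{"method": "play_rows", "body": {
  "rows": [
    {"dp":[0.2,0,0.02],"turn":[0,0,0],"fingers":0.72},
    {"dp":[0.2,0,0],"turn":[0,0,0],"fingers":0.72},
    {"dp":[0.2,0,0],"turn":[0,0,0],"fingers":0.72},
    {"dp":[0.2,0,0],"turn":[0,0,0],"fingers":0.72},
    {"dp":[0.2,0,0],"turn":[0,0,0],"fingers":0.72}
  ]
}}

```text
clock: 9.4
eef_pos: [455.8, -71.3, 47.0]
tcp_rot: [3.139, 0.001, 1.571]
contact_force: [0.4, -4.5, 6.5]
opening: 0.279
grasp_force: 3.4
```

Call:
{"method": "play_rows", "body": {
  "rows": [
    {"dp":[0.2,0,0],"turn":[0,0,0],"fingers":0.72},
    {"dp":[0.2,0,0],"turn":[0,0,0],"fingers":0.72},
    {"dp":[0.2,0,0],"turn":[0,0,0],"fingers":0.72},
    {"dp":[0.2,0,0],"turn":[0,0,0],"fingers":0.72},
    {"dp":[0.2,0,0],"turn":[0,0,0],"fingers":0.72}
  ]
}}

```text
clock: 9.82
eef_pos: [455.6, -31.2, 46.9]
tcp_rot: [3.14, 0.001, 1.571]
contact_force: [-0.2, -4.9, 7.8]
opening: 0.283
grasp_force: 3.6
```

Call:
{"method": "play_rows", "body": {
  "rows": [
    {"dp":[0.2,0,0],"turn":[0,0,0],"fingers":0.72},
    {"dp":[0.2,0,0],"turn":[0,0,0],"fingers":0.72},
    {"dp":[0.2,0,0],"turn":[0,0,0],"fingers":0.72},
    {"dp":[0.2,0,0],"turn":[0,0,0],"fingers":0.72},
    {"dp":[0.2,0,0],"turn":[0,0,0],"fingers":0.72}
  ]
}}

```text
clock: 10.23
eef_pos: [455.5, 8.8, 46.9]
tcp_rot: [3.14, 0.001, 1.571]
contact_force: [-0.2, -5.1, 7.0]
opening: 0.276
grasp_force: 3.7
```

```bash
python3 - <<'E'
from h import *
s=r.sense();print(s['eef_pos'],s['contact_force'])
f=r.grab_frame('wrist');cv2.imwrite('pics/w6.png',cv2.resize(f['pixels'][120:300,160:400,::-1],None,fx=3,fy=3))
E
```

```text
[455.47930841   8.82685341  46.91967633] [-0.17859344 -5.09349089  7.0110592 ]
```

View pics/w6.png

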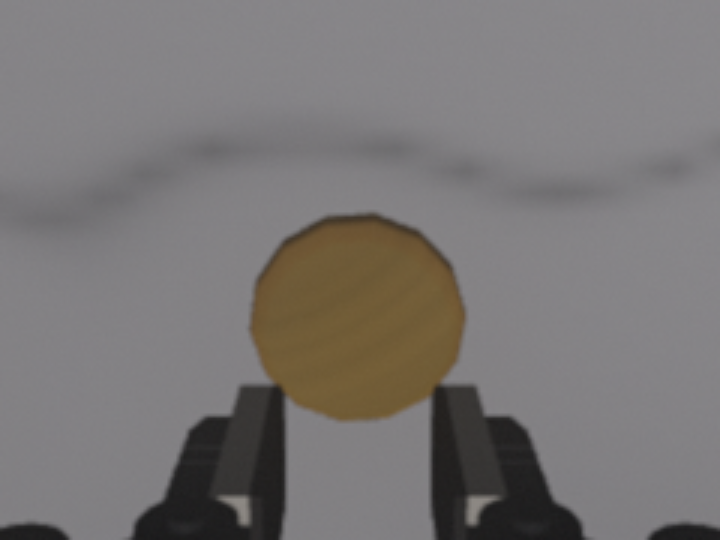

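The stud is nested between both tips. The roughly 7 N downward load came from lowering the tips while in contact, so I'll back off, then continue diagonally.

Call:
{"method": "play_rows", "body": {
  "rows": [
    {"dp":[-0.15,0,0],"turn":[0,0,0],"fingers":0.72},
    {"dp":[0,0,0],"turn":[0,0,0],"fingers":0.72},
    {"dp":[0.1,0,0],"turn":[0,0,0],"fingers":0.72},
    {"dp":[0.15,0,0],"turn":[0,0,0],"fingers":0.72},
    {"dp":[0.15,0.05,0],"turn":[0,0,0],"fingers":0.72}
  ]
}}

```text
clock: 10.7
eef_pos: [456.2, 18.6, 46.1]
tcp_rot: [-3.141, -0.0, 1.57]
contact_force: [-0.0, -0.6, -0.0]
opening: 0.278
grasp_force: 0.2
```

Call:
{"method": "play_rows", "body": {
  "rows": [
    {"dp":[0.2,0.09,0],"turn":[0,0,0],"fingers":0.72},
    {"dp":[0.2,0.09,0],"turn":[0,0,0],"fingers":0.72},
    {"dp":[0.2,0.09,0],"turn":[0,0,0],"fingers":0.72},
    {"dp":[0.2,0.09,0],"turn":[0,0,0],"fingers":0.72},
    {"dp":[0.2,0.09,0],"turn":[0,0,0],"fingers":0.72}
  ]
}}

```text
clock: 11.12
eef_pos: [475.3, 59.3, 46.3]
tcp_rot: [3.141, -0.0, 1.571]
contact_force: [-0.2, -0.0, 0.0]
opening: 0.28
grasp_force: 0.1
```

Call:
{"method": "play_rows", "body": {
  "rows": [
    {"dp":[0.2,0.09,0],"turn":[0,0,0],"fingers":0.72},
    {"dp":[0.2,0.09,0],"turn":[0,0,0],"fingers":0.72},
    {"dp":[0.2,0.09,0],"turn":[0,0,0],"fingers":0.72},
    {"dp":[0.2,0.09,0],"turn":[0,0,0],"fingers":0.72},
    {"dp":[0.2,0,0],"turn":[0,0,0],"fingers":0.72}
  ]
}}

```text
clock: 11.53
eef_pos: [490.3, 99.1, 46.4]
tcp_rot: [3.141, -0.0, 1.57]
contact_force: [0.1, -0.9, 1.4]
opening: 0.282
grasp_force: 0.5
```

Call:
{"method": "play_rows", "body": {
  "rows": [
    {"dp":[0.2,0,0],"turn":[0,0,0],"fingers":0.72},
    {"dp":[0.2,0,0],"turn":[0,0,0],"fingers":0.72},
    {"dp":[0.2,0,0],"turn":[0,0,0],"fingers":0.72},
    {"dp":[0,0,0],"turn":[0,0,0],"fingers":0.72}
  ]
}}

```text
clock: 11.87
eef_pos: [489.2, 123.6, 46.3]
tcp_rot: [3.141, -0.0, 1.571]
contact_force: [0.4, 0.2, -0.4]
opening: 0.281
grasp_force: 0.0
```

Call:
{"method": "play_rows", "body": {
  "rows": [
    {"dp":[0,0,-0.6],"turn":[0,0,0],"fingers":0.72},
    {"dp":[0,0,-0.9],"turn":[0,0,0],"fingers":0.72},
    {"dp":[-0.6,0.24,0],"turn":[0,0,0],"fingers":0.72},
    {"dp":[-0.85,0.34,0],"turn":[0,0,0],"fingers":0.72},
    {"dp":[-0.85,0.34,0],"turn":[0,0,0],"fingers":0.72}
  ]
}}

```text
clock: 12.28
eef_pos: [526.6, 29.7, 107.2]
tcp_rot: [3.14, -0.0, 1.573]
contact_force: [0.2, -1.0, 0.4]
opening: 0.28
grasp_force: 0.0
```

Call:
{"method": "play_rows", "body": {
  "rows": [
    {"dp":[-0.85,0.34,0],"turn":[0,0,0],"fingers":0.72},
    {"dp":[-0.85,0.34,0],"turn":[0,0,0],"fingers":0.72},
    {"dp":[-0.85,0.34,0],"turn":[0,0,0],"fingers":0.72},
    {"dp":[-0.85,0.34,0],"turn":[0,0,0],"fingers":0.72},
    {"dp":[-0.85,0.34,0],"turn":[0,0,0],"fingers":0.72}
  ]
}}

```text
clock: 12.7
eef_pos: [594.1, -141.7, 106.3]
tcp_rot: [-3.141, 0.0, 1.57]
contact_force: [1.3, 0.4, 1.0]
opening: 0.281
grasp_force: 0.0
```

Call:
{"method": "play_rows", "body": {
  "rows": [
    {"dp":[-0.45,0.1,0],"turn":[0,0,0],"fingers":0.72},
    {"dp":[0,0,0],"turn":[0,0,0],"fingers":0.72},
    {"dp":[0,0,0],"turn":[0,0,0],"fingers":0.72}
  ]
}}

```text
clock: 12.95
eef_pos: [597.5, -158.7, 105.9]
tcp_rot: [-3.141, -0.0, 1.568]
contact_force: [0.2, -0.2, -0.1]
opening: 0.275
grasp_force: 0.0
```

```bash
python3 - <<'E'
from h import *
s=r.sense();print(s['eef_pos'],s['contact_force'])
a=r.grab_frame('wrist')['pixels'];b=r.grab_frame('top')['pixels']
cv2.imwrite('pics/w7.png',np.hstack([a[:,180:560,::-1],b[:,100:480,::-1]]))
E
```

```text
[ 597.507032   -158.66374259  105.90519233] [ 0.198345   -0.16823783 -0.11918762]
```

View pics/w7.png

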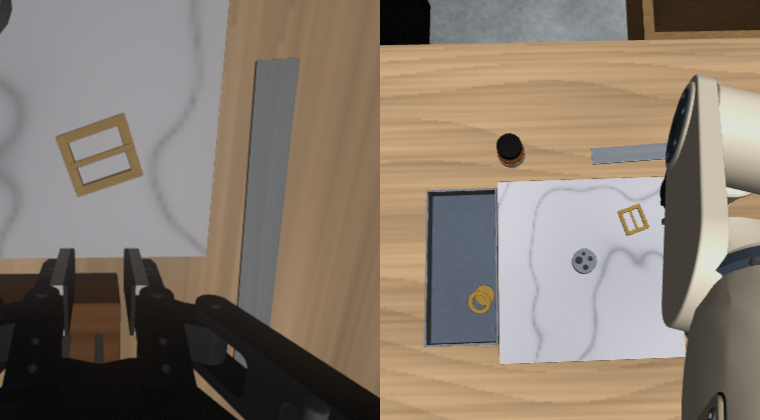

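The top view shows the ring and stud in the tray and the anvil unmoved. In the wrist view (left half) the buckle is at (99,155), centred ahead of the tips and turned about 18°. I'll shift +3 mm so the left tip takes its near corner.

Call:
{"method": "play_rows", "body": {
  "rows": [
    {"dp":[0,0.075,0.6],"turn":[0,0,0],"fingers":0.72},
    {"dp":[0,0,0.6],"turn":[0,0,0],"fingers":0.72},
    {"dp":[0,0,0.2],"turn":[0,0,0],"fingers":0.72},
    {"dp":[0,0,0.05],"turn":[0,0,0],"fingers":0.72},
    {"dp":[0,0,0],"turn":[0,0,0],"fingers":0.72}
  ]
}}

```text
clock: 13.47
eef_pos: [600.5, -156.9, 48.1]
tcp_rot: [-3.14, -0.0, 1.572]
contact_force: [0.1, -0.2, 1.4]
opening: 0.281
grasp_force: 0.0
```

Call:
{"method": "play_rows", "body": {
  "rows": [
    {"dp":[0,0,0.01],"turn":[0,0,0],"fingers":0.72},
    {"dp":[0,0,0],"turn":[0,0,0],"fingers":0.72}
  ]
}}

```text
clock: 13.63
eef_pos: [601.8, -157.7, 49.1]
tcp_rot: [3.14, 0.0, 1.571]
contact_force: [0.3, 0.2, -0.5]
opening: 0.279
grasp_force: 0.0
```

Call:
{"method": "play_rows", "body": {
  "rows": [
    {"dp":[0,-0.03,0.06],"turn":[0,0,0],"fingers":0.72},
    {"dp":[0,0,0],"turn":[0,0,0],"fingers":0.72},
    {"dp":[0,0,0],"turn":[0,0,0],"fingers":0.72}
  ]
}}

```text
clock: 13.88
eef_pos: [599.8, -157.9, 45.8]
tcp_rot: [3.141, 0.0, 1.57]
contact_force: [0.2, -1.0, -0.1]
opening: 0.283
grasp_force: 0.0
```

Call:
{"method": "play_rows", "body": {
  "rows": [
    {"dp":[0.1,0,0],"turn":[0,0,0],"fingers":0.72},
    {"dp":[0.1,0,0],"turn":[0,0,0],"fingers":0.72},
    {"dp":[0.1,0,0],"turn":[0,0,0],"fingers":0.72},
    {"dp":[0.1,0,0],"turn":[0,0,0],"fingers":0.72},
    {"dp":[0.1,0,0],"turn":[0,0,0],"fingers":0.72}
  ]
}}

```text
clock: 14.3
eef_pos: [599.8, -137.3, 45.5]
tcp_rot: [-3.142, 0.0, 1.571]
contact_force: [-0.2, -0.9, 1.1]
opening: 0.286
grasp_force: 0.3
```

Call:
{"method": "play_rows", "body": {
  "rows": [
    {"dp":[0.15,0,0],"turn":[0,0,0],"fingers":0.72},
    {"dp":[0.15,0,0],"turn":[0,0,0],"fingers":0.72},
    {"dp":[0.15,0,0],"turn":[0,0,0],"fingers":0.72},
    {"dp":[0.15,0,0],"turn":[0,0,0],"fingers":0.72},
    {"dp":[0.15,0,0],"turn":[0,0,0],"fingers":0.72}
  ]
}}

```text
clock: 14.72
eef_pos: [599.8, -107.1, 45.5]
tcp_rot: [3.142, -0.0, 1.571]
contact_force: [-0.5, -0.1, -0.1]
opening: 0.276
grasp_force: 0.2
```

```bash
python3 - <<'E'
from h import *
s=r.sense();print(s['eef_pos'],s['contact_force'])
a=r.grab_frame('wrist')['pixels'];b=r.grab_frame('top')['pixels']
cv2.imwrite('pics/w8.png',np.hstack([a[:,100:480,::-1],b[:,100:480,::-1]]))
E
```

```text
[ 599.79357925 -107.05259659   45.48814241] [-0.49158288 -0.09579098 -0.11587894]
```

View pics/w8.png

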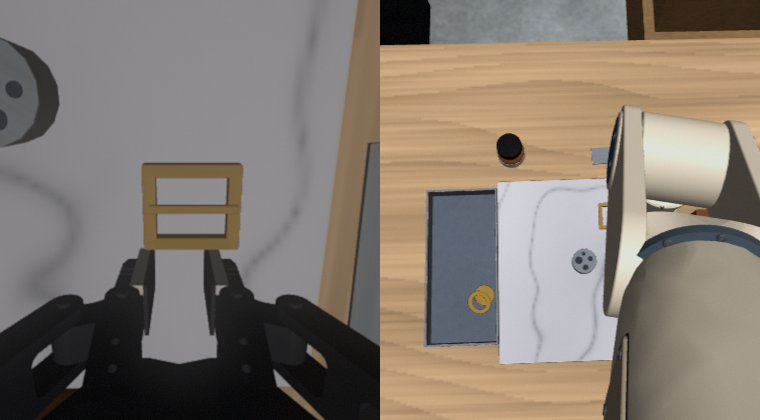

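The buckle is now square against both tips at (192,205) in the left half, and the anvil is well clear. I'll sweep it on to the tray.

Call:
{"method": "play_rows", "body": {
  "rows": [
    {"dp":[0.2,0,0],"turn":[0,0,0],"fingers":0.72},
    {"dp":[0.2,0,0],"turn":[0,0,0],"fingers":0.72},
    {"dp":[0.2,0,0],"turn":[0,0,0],"fingers":0.72},
    {"dp":[0.2,0,0],"turn":[0,0,0],"fingers":0.72},
    {"dp":[0.2,0,0],"turn":[0,0,0],"fingers":0.72}
  ]
}}

```text
clock: 15.23
eef_pos: [599.8, -66.9, 45.5]
tcp_rot: [3.142, -0.0, 1.571]
contact_force: [0.1, -0.8, -0.7]
opening: 0.276
grasp_force: 0.3
```

Call:
{"method": "play_rows", "body": {
  "rows": [
    {"dp":[0.2,0,0],"turn":[0,0,0],"fingers":0.72},
    {"dp":[0.2,0,0],"turn":[0,0,0],"fingers":0.72},
    {"dp":[0.2,0,0],"turn":[0,0,0],"fingers":0.72},
    {"dp":[0.2,0,0],"turn":[0,0,0],"fingers":0.72},
    {"dp":[0.2,0,0],"turn":[0,0,0],"fingers":0.72}
  ]
}}

```text
clock: 15.65
eef_pos: [599.8, -27.0, 45.5]
tcp_rot: [3.142, 0.0, 1.571]
contact_force: [-0.2, -1.0, 0.3]
opening: 0.273
grasp_force: 0.3
```

Call:
{"method": "play_rows", "body": {
  "rows": [
    {"dp":[0.2,0,0],"turn":[0,0,0],"fingers":0.72},
    {"dp":[0.2,0,0],"turn":[0,0,0],"fingers":0.72},
    {"dp":[0.2,0,0],"turn":[0,0,0],"fingers":0.72},
    {"dp":[0.2,0,0],"turn":[0,0,0],"fingers":0.72},
    {"dp":[0.2,0,0],"turn":[0,0,0],"fingers":0.72}
  ]
}}

```text
clock: 16.07
eef_pos: [599.8, 13.0, 45.5]
tcp_rot: [3.142, 0.0, 1.571]
contact_force: [-0.8, -2.4, 1.4]
opening: 0.281
grasp_force: 0.4
```

Call:
{"method": "play_rows", "body": {
  "rows": [
    {"dp":[0.2,0,0],"turn":[0,0,0],"fingers":0.72},
    {"dp":[0.2,0,0],"turn":[0,0,0],"fingers":0.72},
    {"dp":[0.2,0,0],"turn":[0,0,0],"fingers":0.72},
    {"dp":[0.2,0,0],"turn":[0,0,0],"fingers":0.72},
    {"dp":[0.2,0,0],"turn":[0,0,0],"fingers":0.72}
  ]
}}

```text
clock: 16.48
eef_pos: [599.8, 53.0, 45.5]
tcp_rot: [-3.142, -0.0, 1.57]
contact_force: [0.3, 0.2, 0.6]
opening: 0.278
grasp_force: 0.4
```

Call:
{"method": "play_rows", "body": {
  "rows": [
    {"dp":[0.2,0,0],"turn":[0,0,0],"fingers":0.72},
    {"dp":[0.2,0,0],"turn":[0,0,0],"fingers":0.72},
    {"dp":[0.2,0,0],"turn":[0,0,0],"fingers":0.72},
    {"dp":[0.2,0,0],"turn":[0,0,0],"fingers":0.72},
    {"dp":[0.2,0,0],"turn":[0,0,0],"fingers":0.72}
  ]
}}

```text
clock: 16.9
eef_pos: [599.8, 93.0, 45.5]
tcp_rot: [-3.142, 0.0, 1.571]
contact_force: [-0.3, -0.6, 0.8]
opening: 0.274
grasp_force: 0.3
```

Call:
{"method": "play_rows", "body": {
  "rows": [
    {"dp":[0.2,0,0],"turn":[0,0,0],"fingers":0.72},
    {"dp":[0.2,0,0],"turn":[0,0,0],"fingers":0.72},
    {"dp":[0.2,0,0],"turn":[0,0,0],"fingers":0.72},
    {"dp":[0.2,0,0],"turn":[0,0,0],"fingers":0.72},
    {"dp":[0,0,0],"turn":[0,0,0],"fingers":0.72}
  ]
}}

```text
clock: 17.32
eef_pos: [599.9, 125.7, 45.5]
tcp_rot: [3.141, -0.0, 1.571]
contact_force: [-1.3, 0.2, 0.4]
opening: 0.282
grasp_force: 0.0
```

Call:
{"method": "play_rows", "body": {
  "rows": [
    {"dp":[0,0,-0.6],"turn":[0,0,0],"fingers":0.72},
    {"dp":[0,0,-0.9],"turn":[0,0,0],"fingers":0.72},
    {"dp":[-0.5,0,-0.8],"turn":[0,0,0],"fingers":0.72},
    {"dp":[-0.8,0,0],"turn":[0,0,0],"fingers":0.72},
    {"dp":[-0.8,0,0],"turn":[0,0,0],"fingers":0.72}
  ]
}}

```text
clock: 17.73
eef_pos: [601.4, 40.0, 140.1]
tcp_rot: [3.137, -0.0, 1.573]
contact_force: [0.3, -0.3, -1.0]
opening: 0.275
grasp_force: 0.0
```

Call:
{"method": "play_rows", "body": {
  "rows": [
    {"dp":[-0.8,0,0],"turn":[0,0,0],"fingers":0.72},
    {"dp":[-0.8,0,0],"turn":[0,0,0],"fingers":0.72},
    {"dp":[-0.8,0,0],"turn":[0,0,0],"fingers":0.72},
    {"dp":[-0.8,0,0],"turn":[0,0,0],"fingers":0.72},
    {"dp":[0,0,0],"turn":[0,0,0],"fingers":0.72}
  ]
}}

```text
clock: 18.15
eef_pos: [599.7, -92.8, 137.6]
tcp_rot: [3.141, 0.002, 1.568]
contact_force: [0.1, 0.5, -0.4]
opening: 0.283
grasp_force: 0.0
```

```bash
python3 - <<'E'
from h import *
s=r.sense();print(s['clock'],s['eef_pos'],s['contact_force'])
f=r.grab_frame('top')
for i,st,ce,l in blobs(brass(f),40):
    if st[4]<3000: print('top',st.tolist(),ray(f,ce,7).round(0))
f=r.grab_frame('scene');h=cv2.cvtColor(f['pixels'],cv2.COLOR_RGB2HSV)
m=(h[...,1]>130)&(h[...,0]>12)&(h[...,0]<30);m[:,:340]=0;m[:,420:]=0;m[:145]=0;m[265:]=0
for i,st,ce,l in blobs(m,15): print('scene',st.tolist(),ray(f,ce,7).round(0))
f=r.grab_frame('top');g=f['pixels'][235:290,280:330];d=(g.max(2)<125)
print('anvil',np.argwhere(d)[:,::-1].mean(0)+[280,235],d.sum())
E
```

```text
18.15 [599.69346914 -92.79860569 137.63572603] [ 0.13884645  0.46754569 -0.41034666]
top [205, 207, 10, 28, 198] [609. 133.   7.]
top [189, 285, 25, 29, 402] [475. 145.   7.]
scene [356, 174, 21, 15, 190] [474. 145.   7.]
scene [345, 213, 12, 29, 171] [596. 132.   7.]
anvil [315.41312272 261.52855407] 823
```

```bash
python3 - <<'E'
from h import *
E={}
for n in('top','scene'):
    f=r.grab_frame(n);h=cv2.cvtColor(f['pixels'],cv2.COLOR_RGB2HSV)
    m=(h[...,1]>130)&(h[...,0]>12)&(h[...,0]<30)
    box=np.zeros_like(m)
    if n=='top': box[198:245,195:222]=1
    else: box[200:250,335:370]=1
    q=np.argwhere(m&box)[:,::-1]
    for k,z in((0,3),(1,25),(2,40)):
        P=np.array([ray(f,p,z) for p in q]);print(n,'z',z,'x',P[:,0].min().round(),P[:,0].max().round(),'y',P[:,1].min().round(1),P[:,1].max().round(1))
    if n=='top':
        w=f['pixels'][230:295,270:335];d=(w.max(2)<130)&(w.max(2)-w.min(2)<30)
        for i,st,ce,l in blobs(d,60): print('dark',st.tolist(),ce+[270,230])
E
```

```text
top z 3 x 585.0 633.0 y 125.2 142.9
top z 25 x 582.0 629.0 y 122.5 139.7
top z 40 x 580.0 626.0 y 120.6 137.6
dark [22, 0, 35, 65, 878] [315.1309795  261.28587699]
scene z 3 x 559.0 624.0 y 121.0 142.8
scene z 25 x 576.0 639.0 y 121.2 142.4
scene z 40 x 587.0 650.0 y 121.4 142.2
```

```bash
python3 -c "
from rig import r
print(r.sign_off())"
```

```text
the job is handed in; nothing more can be done
None
```

I swept the stud, O-ring and buckle into the tray and handed the job in at about 18 s. The buckle rests on edge against the tray's slab-side wall. On the stud I briefly pressed down with about 7 N before backing off. The anvil, jar and rule were never touched.

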